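Dry-fit a found-object sculpture on its base board

TASK

Dry-fit the found-object sculpture on its plywood base board: stand the silver mould centred on the dark walnut disc with the green knob centred on top of it, and the blue tin centred on the white disc; set the brass goblet on the board midway between the two discs, and the red-capped bead jar on the board straight behind the white disc (on the side away from the board's red-striped front edge), leaving a gap of about 20 mm between jar and disc. Everything stands upright and released; leave the copper mould and the yellow tape roll where they are.

Things in the scene. Friction and masses are not known exactly. Their poses are not given: they have to be found in the camera images.
- baseboard: Fixed plywood board on the bench, 220 mm (its x) by 320 mm (its y), 10 mm thick, turned up to 0.2 rad. Origin: centre of its underside. A thin red stripe marks its front edge (-x, towards the robot); +x points to its back, +y to its left. Its two discs stand 35 mm in front of its middle (x = -35 mm) and 100 mm left and right (y = +100, -100 mm); which is on which side changes.
- walnut_disc: Fixed dark brown walnut disc on the board, diameter 84 mm, 10 mm thick. Origin: centre of its underside (on the board's top); its axes are parallel to the board's. Its top is 20 mm above the bench. The silver mould goes centred on it.
- marble_disc: Fixed white marble disc on the board, diameter 84 mm, 10 mm thick. Origin: centre of its underside (on the board's top); its axes are parallel to the board's, +x being 'behind'. Its top is 20 mm above the bench. The blue tin goes centred on it; the bead jar goes straight behind it (centre about 82 mm along +x from the disc's centre).
- silver_mould: Origin: centre of its underside; z up. Starts upright on the bench beside the board. Silver-coloured metal cake mould, solid, turned upside down: a round lower step 68 mm across over its flutes and 18 mm high, and on it a round upper step 48 mm across and 24 mm high with vertical sides, best gripped there. 42 mm high in all, flat top. 85 to 170 g.
- green_knob: Origin: centre of its underside; z up. Starts upright on the bench beside the board. Green drawer knob with brass foot: foot 28 mm across and 5 mm high, neck 18 mm across, then a green round head 34 mm across with vertical sides from 16 to 36 mm height (total 36 mm). 35 to 70 g.
- blue_tin: Origin: centre of its underside; z up. Starts upright on the bench beside the board. Closed blue rectangular tin, 56 mm along its x, 36 mm along its y, 50 mm high, with a silver label on the lid. Turned anyhow at the start, and may face any way at the end. 105 to 210 g.
- brass_goblet: Origin: centre of its underside; z up. Starts upright on the bench beside the board. Small brass goblet with dark inside, filled solid: foot 44 mm across and 5 mm high, thin stem, cup 38 mm across with vertical sides from 30 to 60 mm height (total 60 mm). 140 to 280 g.
- bead_jar: Origin: centre of its underside; z up. Starts upright on the bench beside the board. Small amber glass jar 40 mm across with a red cap 43 mm across from 32 to 50 mm height (total 50 mm). 85 to 170 g.
- copper_mould: Bystander: a copper-coloured mould of the same shape and size as the silver one, standing among the other things beside the board. Not to be used: leave it where it stands. Origin: centre of its underside.
- tape_roll: Bystander: a loose yellow roll of tape lying flat beyond the board, 80 mm across, 24 mm high. Leave it where it lies. Origin: centre of its underside.
Mind the look-alikes: they are no part of the job. Of the things that look like the green_knob, take the one that is farthest to the robot's right at the start.

How it is judged (in metres and radians):
At the end, for the whole second after the job is handed in: All upright, at rest, released: mould within 10 mm of walnut disc's centre, knob on it within 9, tin on white disc within 12; on the board, goblet within 15 of the discs' midpoint, jar 66 to 102 mm behind white disc's centre and 15 sideways; copper mould, tape moved under 15 mm (horizontal distance between silver_mould and walnut_disc below 0.01 m and z of silver_mould in the frame of walnut_disc between 0.006 and 0.014 m and horizontal distance between green_knob and silver_mould below 0.009 m and z of green_knob in the frame of silver_mould between 0.038 and 0.046 m and horizontal distance between blue_tin and marble_disc below 0.012 m and z of blue_tin in the frame of marble_disc between 0.006 and 0.014 m and x of brass_goblet in the frame of baseboard between -0.05 and -0.02 m and y of brass_goblet in the frame of baseboard between -0.015 and 0.015 m and z of brass_goblet in the frame of baseboard between 0.006 and 0.014 m and x of bead_jar in the frame of marble_disc between 0.066 and 0.102 m and y of bead_jar in the frame of marble_disc between -0.015 and 0.015 m and z of bead_jar in the frame of baseboard between 0.006 and 0.014 m and angle between each of silver_mould, green_knob, blue_tin, brass_goblet, bead_jar's own z axis and vertical below 0.1 rad and linear speed of each of silver_mould, green_knob, blue_tin, brass_goblet, bead_jar below 0.02 m/s and angular speed of each of silver_mould, green_knob, blue_tin, brass_goblet, bead_jar below 0.2 rad/s and distance of each of copper_mould, tape_roll from where it was at the start of the episode below 0.015 m); the robot touches nothing.
It fails at once if the copper mould or the tape roll is pushed more than 15 mm (distance of any of copper_mould, tape_roll from where it was at the start of the episode above 0.015 m).
It also fails if it takes over 112 s, if anything falls off the work surface, if the arm or the gripper's body presses on something with over 40 N, if the wrist force passes 120 N, or if a joint passes its speed limit or range.

ROBOT

A 7-joint arm with a two-finger parallel gripper is mounted at the origin on the work surface. World frame = base frame: x ahead of the robot, y to its left, z up, the work surface at z = 0. Lengths are in m, angles in degrees, forces in N, time in s.
With the tool pointing down it reaches from about 0.4 to 0.875 m from the base axis. Payload 19.3 kg.
Tool frame: the origin (TCP) lies between the finger pads; the fingertips stand 17 mm ahead of it and the grasp point (between the pads) lies 2 mm behind it; z points along the fingers, y is the line along which they close (so a half turn about z gives the same grasp; the last joint's range is limited). The gripper opens to 85 mm and grips with 20 to 120 N. Pads are 22 mm wide; open, the fingers measure 114 mm over their backs; the gripper's body (76 mm by 85 mm) begins 54 mm behind the grasp point. The pads swing forward as they close: fully open they stand 13 mm farther back than shut.
Start: joints at [62.842, 29.874, -2.08, 91.645, 1.215, 58.505, -6.463], TCP at [0.246, -0.575, 0.248] pointing down, gripper open.
Joint ranges: [-166.77, 166.77], [-17.47, 122.26], [-85.68, 81.53], [9.62, 139.38], [-72.42, 252.41], [9.2, 110.78], [-144.41, 144.41]. Speed limits (degrees/s): [108.29, 108.29, 136.94, 136.94, 172.46, 172.46, 172.46].

INTERFACE

Orientations are given as [roll, pitch, yaw] about the fixed x, y, z axes, in that order (R = Rz(yaw) Ry(pitch) Rx(roll)).
In Python, from station import get_state, get_image, close_job, masks_of gives the robot as it stands. The module is installed in compiled form; this text tells all that it offers.
- The arm moves only by the shell command python3 -m jog 'ROWS' [OPENING] [FORCE]. ROWS is JSON, a list of rows, each a list of 2 entries, a list of its own where there are three numbers: the shift along the tool's x, y, z in units of 25 mm (1.0 is 25 mm), then the turn about the tool's z in units of 6 degrees (1.0 is 6 degrees). A call has 1 to 12 rows; each row is the pose to reach, as a shift and turn from the pose commanded when the call began, along the tool's axes at that moment; what a row does not reach only later rows make up. A row lasts 1/10 s, in which the tool goes at most 50 mm and 8.59 degrees, less where a joint would pass 70% of its speed; a pose out of reach is approached as far as the arm can. A call with a gripper value outside its range is refused whole. OPENING is the gripper's target within -1 to 1 (shut at 1, half-way at 0, fully open at -1), set as the call begins (- or left out, the last holds). The fingers move at their own pace and stop on an object; FORCE is the grip in N (left out, the last holds). Time passes only in rows, so rows that repeat a pose let the fingers close. It gives the time, the measured TCP pose, the force, the opening and the grip force at its end, in the units of the state.
- get_state(): the state, without advancing time (a new reading comes with each control period).
- get_image(name): name is "scene" or "top" or "wrist"; returns a dict with "image" (420x560x3 uint8, blue, green, red), "depth" (420x560 float32, m along the optical axis (not along the pixel's ray), 0 where there is no reading), "vfov" (degrees; the focal length in pixels is half the picture's height over the tangent of half this angle, whatever the lens; pixels are square), "cx", "cy" (the principal point, pixels), "R" (3x3) and "t" (3): a world point X has camera coordinates R X + t. Camera axes: x right, y down, z forward; pixel columns grow to the right and rows downward; lengths in m; the calibration is good to about 2 mm. The wrist camera is an equidistant fisheye: a pixel r from the principal point sees the ray r / f radians off the axis. A picture is of the moment at which its call begins.
- close_job(): hands the job in; it is judged then, once.
Trained networks look in a picture, given as the dict that the camera call returned (one of the last four; its "shot" number tells which), for a name from the list of things; names that differ only in an ending like _2 or _b are one class to them, and where a whole thing is asked for, a point or a joint stands for the part that bears it (a point fixed in the world has none). Each returns a list of dicts, best first, with "score" (0 to 1); they miss things now and then, are a little off and sometimes report something else, mostly with a low value. They report only what shows in the picture. A call takes as long as a camera call. They do not tell look-alikes from the thing itself.
- masks_of(label, picture): "pixels" (420x560 bool, what is visible of it) and "extent" ([centre column, centre row, width, height] in pixels, round what is visible of it).
The state is a dict: "clock": time; "joints": joint angles; "qd": joint speeds; "joint_efforts": joint torques, N m; "ee_pos": TCP position; "tcp_rot": TCP orientation; "wrist_force": force on the tool from outside, world axes, zero at the start; "ft_torque": the same for the moment, N m; "opening": opening from 0.0 (shut) to 1.0 (fully open); "finger_force": force on a finger pad.
Only numpy, scipy, OpenCV 4.12 (cv2) and the standard library are available. Lean on these libraries where they do the work, as an engineer would, in place of code of your own. Each camera call takes 0.05 s, during which the arm holds its last target. There are 200 camera calls.

## Working session

There is one attempt and no reset: what is moved stays moved. The work goes in short steps, Python scripts to look and compute and a shell command to move; the robot and the scene stay as the last step left them, time stands still between calls to the robot, and variables do not carry over. Pictures are saved under pics/ and viewed, at most 14 in all, crops included, and the job is handed in when it is done.

```bash
mkdir -p pics
cat > h.py <<'E'
import numpy as np, cv2
from station import *
def pts(p,mask=None):
    H,W=p["depth"].shape; f=H/2/np.tan(np.radians(p["vfov"])/2)
    v,u=np.nonzero((p["depth"]>0)&(mask if mask is not None else True))
    d=p["depth"][v,u]
    c=np.c_[(u-p["cx"])/f*d,(v-p["cy"])/f*d,d]
    return (c-np.array(p["t"]))@np.array(p["R"]),u,v
E
python3 - <<'E'
from h import *
s=get_state();print(s["clock"],s["ee_pos"],s["tcp_rot"],s["opening"])
pics={n:get_image(n) for n in("top","scene")}
for n,p in pics.items():
    cv2.imwrite(f"pics/{n}0.png",p["image"])
p=pics["top"]
for l in "baseboard walnut_disc marble_disc silver_mould green_knob blue_tin brass_goblet bead_jar copper_mould tape_roll".split():
  for m in masks_of(l,p):
    if m["score"]<.2: continue
    X,u,v=pts(p,m["pixels"]); 
    if len(X)<5: print(l,"few");continue
    zt=np.percentile(X[:,2],95); T=X[X[:,2]>zt-.006]
    (c,wh,a)=cv2.minAreaRect(T[:,:2].astype(np.float32))
    print(l,round(m["score"],2),np.round(m["extent"]),"ztop",zt.round(3),"rect",np.round(c,4),np.round(wh,3),round(a,1),"mean",T[:,:2].mean(0).round(4))
E
```

```text
0.0 [ 0.24541022 -0.57447921  0.2477492 ] [-1.79938388e+02  4.99795988e-03  2.31335707e+01] 0.9943999459339375
baseboard 0.71 [289. 223. 144. 103.] ztop 0.012 rect [0.5173 0.0119] [0.22 0.32] 3.2 mean [0.5212 0.0125]
baseboard 0.5 [161. 271.  16.  17.] ztop 0.038 rect [0.386  0.3024] [0.03 0.03] 84.3 mean [0.386  0.3015]
walnut_disc 0.94 [336. 233.  38.  35.] ztop 0.022 rect [ 0.4879 -0.0901] [0.08  0.081] 89.8 mean [ 0.488 -0.09 ]
marble_disc 0.64 [250. 238.  35.  34.] ztop 0.022 rect [0.476  0.1106] [0.082 0.08 ] 1.8 mean [0.4766 0.1096]
silver_mould 0.7 [145. 228.  28.  27.] ztop 0.044 rect [0.4946 0.3544] [0.046 0.046] 47.2 mean [0.4947 0.3549]
green_knob 0.8 [128. 318.  20.  16.] ztop 0.038 rect [0.2811 0.3716] [0.031 0.032] 1.6 mean [0.2813 0.3713]
green_knob 0.73 [163. 272.  14.  12.] ztop 0.038 rect [0.386  0.3017] [0.029 0.03 ] 84.3 mean [0.3859 0.3009]
green_knob 0.58 [114. 272.  16.  16.] ztop 0.038 rect [0.3858 0.4132] [0.029 0.031] 0.6 mean [0.386  0.4122]
green_knob 0.45 [419. 180.  24.  22.] ztop 0.052 rect [ 0.6091 -0.2886] [0.037 0.043] 45.9 mean [ 0.6086 -0.2884]
blue_tin 0.69 [420. 277.  27.  28.] ztop 0.051 rect [ 0.3865 -0.2882] [0.036 0.056] 72.4 mean [ 0.3862 -0.2879]
brass_goblet 0.6 [174. 180.  24.  25.] ztop 0.062 rect [0.6033 0.2913] [0.038 0.035] 46.5 mean [0.6031 0.2909]
bead_jar 0.72 [418. 179.  23.  19.] ztop 0.052 rect [ 0.6084 -0.2878] [0.04 0.04] 44.9 mean [ 0.6085 -0.2881]
copper_mould 0.56 [450. 229.  31.  30.] ztop 0.043 rect [ 0.4974 -0.3678] [0.047 0.047] 19.0 mean [ 0.4973 -0.3675]
```

View pics/top0.png

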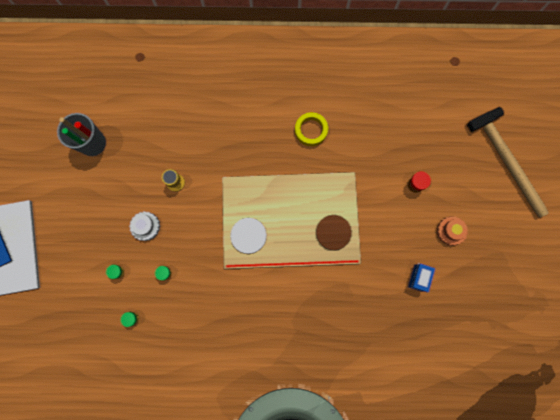

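View pics/scene0.png

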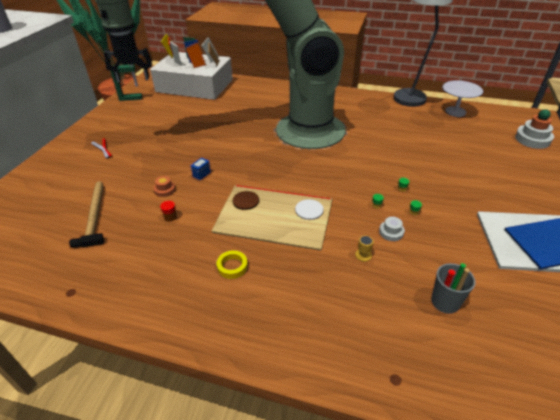

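The top picture has +x up and +y left. It shows:
- **Board:** centre (289,223), marble disc at (249,236) and walnut disc at (334,233).
- **Objects:** jar (420,181), tin (423,278), silver mould (145,227) and goblet (173,181).
- **Knobs:** three green ones. The rightmost is at (162,272), which is (0.386, 0.301).

The scene picture agrees. The disc spacing (200 mm) and the heights (about +2 mm) match the given sizes, so I'll start with the jar.

```bash
cat > d.py <<'E'
import sys
from h import *
x,y,z,w=map(float,sys.argv[1:5]); s=get_state(); p=s["ee_pos"]; yw=s["tcp_rot"][2]; a=np.radians(yw)
dx,dy=x-p[0],y-p[1]
print("t",round(s["clock"],1),"pos",np.round(p,4),np.round(s["tcp_rot"],1),"units",np.round(np.array([dx*np.cos(a)+dy*np.sin(a),dx*np.sin(a)-dy*np.cos(a),p[2]-z])/.025,2),"turn",round(((yw-w+180)%360-180)/6,2))
E
python3 -m jog '[[[0.6,-0.15,0.1],0.1],[[2,-0.5,0.4],0.4],[[3.6,-1,0.8],0.8],[[5.4,-1.5,1.2],1.2],[[7.2,-2,1.6],1.6],[[9,-2.4,2],2],[[10.8,-2.9,2.4],2.4],[[12.6,-3.4,2.8],2.8],[[14.4,-3.9,3.1],3.2],[[16,-4.3,3.5],3.5],[[17.3,-4.7,3.8],3.8],[[17.86,-4.83,3.9],3.86]]' -1 60
python3 -m jog '[[[0,0,0],0],[[0,0,0],0],[[0,0,0],0]]'
python3 d.py 0.6085 -0.288 0.043 0
```

```text
clock: 1.8
ee_pos: [0.611, -0.2845, 0.1497]
tcp_rot: [-179.9, 0.0, 0.1]
wrist_force: [1.2, 0.1, 0.2]
opening: 0.998
finger_force: 0.0
clock: 2.1
ee_pos: [0.6077, -0.2898, 0.1512]
tcp_rot: [180.0, 0.0, -0.1]
wrist_force: [0.3, 0.3, 0.1]
opening: 0.998
finger_force: 0.0
t 2.1 pos [ 0.6077 -0.2898  0.1512] [ 1.8e+02  0.0e+00 -1.0e-01] units [ 0.03 -0.07  4.33] turn -0.02
```

```bash
python3 -m jog '[[[0,0,0.5],0],[[0,0,1.4],0],[[0,0,2.3],0],[[0,0,3.2],0],[[0,-0.05,3.9],0],[[0,-0.05,4.2],0],[[0,-0.05,4.3],0],[[0,-0.05,4.3],0],[[0,-0.05,4.3],0]]' -1
python3 -m jog '[[[0,0,0],0],[[0,0,0],0],[[0,0,0],0],[[0,0,0],0],[[0,0,0],0],[[0,0,0],0],[[0,0,0],0],[[0,0,0],0]]' 1 60
python3 -m jog '[[[0,0,-0.3],0],[[0,0,-1],0],[[0,0,-1.8],0],[[0,0,-2.6],0],[[0,0,-3.3],0],[[0,0,-3.8],0],[[0,0,-4],0],[[0,0,-4],0]]'
python3 d.py 0.558 0.115 0.054 3.3
```

```text
clock: 3.0
ee_pos: [0.6092, -0.2873, 0.0442]
tcp_rot: [180.0, -0.1, -0.0]
wrist_force: [-0.2, -0.6, -1.1]
opening: 0.998
finger_force: 0.0
clock: 3.8
ee_pos: [0.6089, -0.2872, 0.044]
tcp_rot: [180.0, -0.0, -0.0]
wrist_force: [-1.7, 0.8, 9.0]
opening: 0.48
finger_force: 59.7
clock: 4.6
ee_pos: [0.6089, -0.2871, 0.1441]
tcp_rot: [180.0, -0.1, -0.0]
wrist_force: [0.5, 0.3, -2.8]
opening: 0.482
finger_force: 60.8
t 4.6 pos [ 0.6089 -0.2871  0.1441] [ 1.8e+02 -1.0e-01 -0.0e+00] units [ -2.04 -16.08   3.6 ] turn -0.55
```

```bash
python3 -m jog '[[[0,-0.4,0],0],[[-0.1,-1.4,0],0],[[-0.4,-2.9,0],-0.1],[[-0.6,-4.6,0],-0.2],[[-0.8,-6.3,0],-0.3],[[-1,-8,0],-0.3],[[-1.2,-9.7,0],-0.4],[[-1.4,-11.4,0],-0.5],[[-1.6,-13,0],-0.55],[[-1.8,-14.5,0],-0.55],[[-2,-15.6,0],-0.55],[[-2.04,-16.08,0],-0.55]]'
python3 -m jog '[[[0,0,0],0],[[0,0,0],0],[[0,0,0],0],[[0,0,0],0]]'
python3 d.py 0.558 0.115 0.055 3.3
```

```text
clock: 5.8
ee_pos: [0.5564, 0.1187, 0.1425]
tcp_rot: [-179.9, 0.1, 3.5]
wrist_force: [0.6, 0.6, -1.7]
opening: 0.481
finger_force: 60.9
clock: 6.2
ee_pos: [0.558, 0.1137, 0.1432]
tcp_rot: [180.0, 0.0, 3.2]
wrist_force: [0.3, 0.2, -1.3]
opening: 0.479
finger_force: 60.9
t 6.2 pos [0.558  0.1137 0.1432] [180.    0.    3.2] units [ 0.   -0.05  3.53] turn -0.02
```

```bash
python3 -m jog '[[[0,0,0.3],0],[[0,-0.05,1],0],[[0,-0.05,1.8],0],[[0,-0.05,2.5],0],[[0,-0.05,3],0],[[0,-0.05,3.3],0],[[0,-0.05,3.45],0],[[0,-0.05,3.52],0],[[0,-0.05,3.52],0],[[0,-0.05,3.52],0]]'
python3 -m jog '[[[0,0,0],0],[[0,0,0],0],[[0,0,0],0],[[0,0,0],0],[[0,0,0],0]]' -0.5
python3 -m jog '[[[0,0,-0.3],0],[[0,0,-1],0],[[0,0,-1.9],0],[[0,0,-2.8],0],[[0,0,-3.6],0],[[0,0,-4],0],[[0,0,-4],0],[[0,0,-4],0]]'
python3 d.py 0.603 0.291 0.155 0
```

```text
clock: 7.2
ee_pos: [0.5581, 0.1163, 0.0558]
tcp_rot: [-180.0, -0.0, 3.3]
wrist_force: [-0.6, -1.0, -1.7]
opening: 0.487
finger_force: 60.9
clock: 7.7
ee_pos: [0.5579, 0.1163, 0.0554]
tcp_rot: [-180.0, -0.0, 3.3]
wrist_force: [-0.1, 0.1, 0.1]
opening: 0.749
finger_force: 0.0
clock: 8.5
ee_pos: [0.5575, 0.1162, 0.1548]
tcp_rot: [180.0, 0.0, 3.3]
wrist_force: [-0.0, 0.2, -0.9]
opening: 0.752
finger_force: 0.0
t 8.5 pos [0.5575 0.1162 0.1548] [180.    0.    3.3] units [ 2.22 -6.88 -0.01] turn 0.55
```

```bash
python3 -m jog '[[[0.2,-0.4,0],0.1],[[0.6,-1.6,0],0.2],[[1,-3.2,0],0.3],[[1.5,-4.8,0],0.4],[[2,-6.2,0],0.5],[[2.22,-6.88,0],0.55],[[2.22,-6.88,0],0.55],[[2.22,-6.88,0],0.55],[[2.22,-6.88,0],0.55]]' -1
python3 - <<'E'
from h import *
p=get_image("top"); cv2.imwrite("pics/top1.png",p["image"])
w=get_image("wrist"); cv2.imwrite("pics/w1.png",w["image"])
for m in masks_of("bead_jar",p):
    X,u,v=pts(p,m["pixels"]); zt=np.percentile(X[:,2],90);T=X[abs(X[:,2]-zt)<.006]; print(m["score"],zt,T[:,:2].mean(0))
E
python3 d.py 0.603 0.291 0.045 0
```

```text
clock: 9.4
ee_pos: [0.6033, 0.2901, 0.1548]
tcp_rot: [179.9, 0.0, -0.1]
wrist_force: [0.5, -1.1, -0.2]
opening: 0.999
finger_force: 0.0
0.82 0.061410153756434785 [0.5572439  0.11808687]
t 9.6 pos [0.6035 0.2903 0.1554] [ 1.8e+02  0.0e+00 -1.0e-01] units [-0.02 -0.03  4.42] turn -0.01
```

View pics/w1.png

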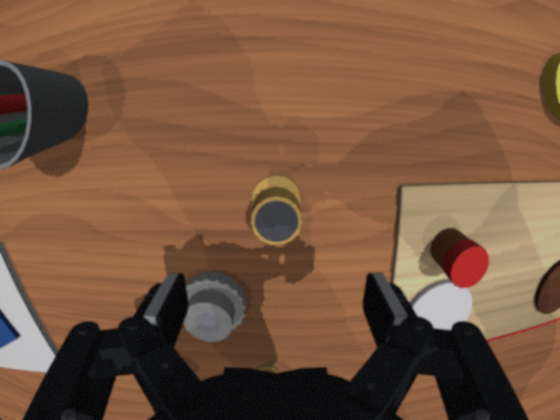

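The wrist view shows the jar upright behind the white disc (460,260). The goblet at (276,215) is midway between the fingers. I'll grasp the goblet next.

```bash
python3 -m jog '[[[0,0,0.5],0],[[0,0,1.4],0],[[0,0,2.3],0],[[0,0,3.2],0],[[0,0,3.9],0],[[0,0,4.3],0],[[0,0,4.4],0],[[0,0,4.4],0],[[0,0,4.4],0]]' -1
python3 -m jog '[[[0,0,0],0],[[0,0,0],0],[[0,0,0],0],[[0,0,0],0],[[0,0,0],0],[[0,0,0],0],[[0,0,0],0],[[0,0,0],0]]' 1 60
python3 -m jog '[[[0,0,-0.3],0],[[0,0,-1],0],[[0,0,-1.8],0],[[0,0,-2.6],0],[[0,0,-3.4],0],[[0,0,-4.1],0],[[0,0,-4.6],0],[[0,0,-4.8],0],[[0,0,-4.8],0]]'
python3 d.py 0.482 0.010 0.165 3.3
```

```text
clock: 10.45
ee_pos: [0.6039, 0.2914, 0.0462]
tcp_rot: [-180.0, -0.1, -0.0]
wrist_force: [-0.6, -0.2, 0.2]
opening: 0.998
finger_force: 0.0
clock: 11.25
ee_pos: [0.6036, 0.2912, 0.0459]
tcp_rot: [-180.0, -0.0, -0.0]
wrist_force: [-1.7, -0.7, 6.5]
opening: 0.428
finger_force: 59.8
clock: 12.15
ee_pos: [0.6036, 0.2913, 0.1661]
tcp_rot: [-180.0, -0.0, -0.0]
wrist_force: [0.0, -0.2, -1.6]
opening: 0.425
finger_force: 60.1
t 12.2 pos [0.6036 0.2913 0.1661] [-180.   -0.   -0.] units [-4.86 11.25  0.04] turn -0.55
```

```bash
python3 -m jog '[[[-0.2,0.4,0],0],[[-0.6,1.4,0],-0.1],[[-1.1,2.6,0],-0.2],[[-1.7,4,0],-0.3],[[-2.3,5.4,0],-0.4],[[-2.9,6.8,0],-0.5],[[-3.5,8.1,0],-0.55],[[-4,9.4,0],-0.55],[[-4.5,10.4,0],-0.55],[[-4.8,11.1,0],-0.55],[[-4.86,11.25,0],-0.55],[[-4.86,11.25,0],-0.55]]'
python3 -m jog '[[[0,0,0],0],[[0,0,0],0],[[0,0,0],0]]'
python3 d.py 0.482 0.010 0.057 3.3
```

```text
clock: 13.35
ee_pos: [0.4812, 0.0093, 0.165]
tcp_rot: [180.0, 0.0, 3.2]
wrist_force: [0.1, -0.1, -1.9]
opening: 0.427
finger_force: 60.3
clock: 13.65
ee_pos: [0.4819, 0.0106, 0.1651]
tcp_rot: [-180.0, 0.0, 3.3]
wrist_force: [-0.2, -0.0, -2.0]
opening: 0.423
finger_force: 60.3
t 13.7 pos [0.4819 0.0106 0.1651] [-180.     0.     3.3] units [0.   0.02 4.32] turn 0.01
```

Next I'll place the goblet, then go to the tin at (0.3865, -0.288), yaw -17.6.

```bash
python3 -m jog '[[[0,0,0.3],0],[[0,0,1],0],[[0,0,1.9],0],[[0,0,2.8],0],[[0,0,3.5],0],[[0,0,4],0],[[0,0,4.2],0],[[0,0,4.3],0],[[0,0,4.3],0],[[0,0,4.3],0]]'
python3 -m jog '[[[0,0,0],0],[[0,0,0],0],[[0,0,0],0],[[0,0,0],0],[[0,0,0],0]]' -0.5
python3 -m jog '[[[0,0,-0.3],0],[[0,0,-1],0],[[0,0,-1.9],0],[[0,0,-2.8],0],[[0,0,-3.6],0],[[0,0,-4.2],0],[[0,0,-4.3],0],[[0,0,-4.3],0]]'
python3 d.py 0.3865 -0.288 0.145 -17.6
```

```text
clock: 14.65
ee_pos: [0.4821, 0.01, 0.0584]
tcp_rot: [-180.0, -0.1, 3.3]
wrist_force: [-0.0, 0.4, -1.7]
opening: 0.433
finger_force: 60.2
clock: 15.15
ee_pos: [0.4818, 0.0099, 0.0578]
tcp_rot: [-180.0, -0.0, 3.3]
wrist_force: [0.6, 0.9, 0.3]
opening: 0.755
finger_force: 0.0
clock: 15.95
ee_pos: [0.4819, 0.01, 0.1657]
tcp_rot: [-180.0, -0.1, 3.3]
wrist_force: [-0.8, 0.3, 0.0]
opening: 0.753
finger_force: 0.0
t 15.9 pos [0.4819 0.01   0.1657] [-1.8e+02 -1.0e-01  3.3e+00] units [-4.49 11.68  0.83] turn 3.48
```

```bash
python3 -m jog '[[[-0.2,0.4,0],0.1],[[-0.6,1.6,0],0.4],[[-1.1,3.1,0.1],0.9],[[-1.7,4.7,0.3],1.4],[[-2.3,6.3,0.4],1.9],[[-2.9,7.9,0.5],2.4],[[-3.5,9.4,0.6],2.8],[[-4,10.6,0.8],3.2],[[-4.4,11.4,0.8],3.4],[[-4.49,11.68,0.8],3.48],[[-4.49,11.68,0.8],3.48],[[-4.49,11.68,0.8],3.48]]' -1
python3 -m jog '[[[0,0,0],0],[[0,0,0],0]]'
python3 - <<'E'
from h import *
p=get_image("top")
w=get_image("wrist"); cv2.imwrite("pics/w2.png",w["image"])
for m in masks_of("brass_goblet",p):
    X,u,v=pts(p,m["pixels"]); zt=np.percentile(X[:,2],90);T=X[abs(X[:,2]-zt)<.006]; print(m["score"],zt,T[:,:2].mean(0))
E
python3 d.py 0.3865 -0.288 0.030 -17.6
```

```text
clock: 17.15
ee_pos: [0.3865, -0.2871, 0.145]
tcp_rot: [-180.0, 0.0, -17.5]
wrist_force: [0.6, 0.1, -0.6]
opening: 0.995
finger_force: 0.0
clock: 17.35
ee_pos: [0.3868, -0.2871, 0.1453]
tcp_rot: [-180.0, 0.0, -17.5]
wrist_force: [-0.8, -0.6, -0.7]
opening: 1.0
finger_force: 0.0
0.65 0.07096600902579328 [0.48239276 0.01165823]
t 17.5 pos [ 0.3866 -0.2876  0.1453] [-180.    -0.   -17.6] units [0.   0.02 4.61] turn 0.01
```

View pics/w2.png

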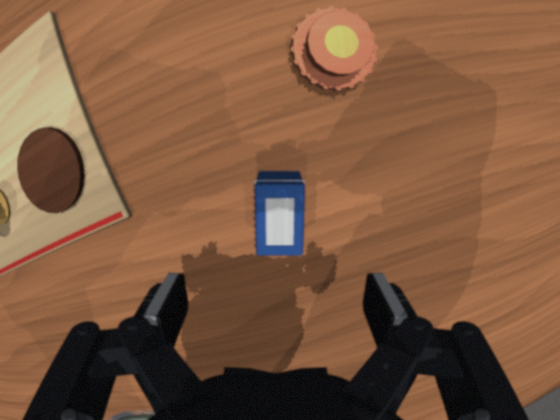

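The tin at (280,215) is squared up between the fingers, and the copper mould at (335,48) is well clear. I'll grasp the tin now.

```bash
python3 -m jog '[[[0,0,0.5],0],[[0,0,1.4],0],[[0,0,2.3],0],[[0,0,3.2],0],[[0,0,3.9],0],[[0,0,4.4],0],[[0,0,4.5],0],[[0,0,4.5],0],[[0,0,4.5],0]]' -1
python3 -m jog '[[[0,0,0],0],[[0,0,0],0],[[0,0,0],0],[[0,0,0],0],[[0,0,0],0],[[0,0,0],0],[[0,0,0],0],[[0,0,0],0]]' 1 60
python3 -m jog '[[[0,0,-0.3],0],[[0,0,-1],0],[[0,0,-1.8],0],[[0,0,-2.7],0],[[0,0,-3.6],0],[[0,0,-4.5],0],[[0,0,-5.1],0],[[0,0,-5.4],0],[[0,0,-5.4],0]]'
python3 d.py 0.4765 0.110 0.167 3.3
```

```text
clock: 18.4
ee_pos: [0.3867, -0.2882, 0.0335]
tcp_rot: [180.0, -0.1, -17.6]
wrist_force: [0.3, 0.3, 0.4]
opening: 0.998
finger_force: 0.0
clock: 19.2
ee_pos: [0.3865, -0.2881, 0.0332]
tcp_rot: [180.0, -0.0, -17.6]
wrist_force: [-1.5, 0.9, 10.4]
opening: 0.409
finger_force: 59.7
clock: 20.1
ee_pos: [0.3866, -0.2881, 0.1686]
tcp_rot: [180.0, -0.1, -17.6]
wrist_force: [-0.4, -0.1, -3.4]
opening: 0.416
finger_force: 60.2
t 20.1 pos [ 0.3866 -0.2881  0.1686] [ 1.80e+02 -1.00e-01 -1.76e+01] units [ -1.39 -16.26   0.06] turn -3.48
```

```bash
python3 -m jog '[[[0,-0.4,0],0],[[-0.1,-1.4,0],-0.2],[[-0.2,-2.9,0],-0.6],[[-0.4,-4.6,0],-1],[[-0.5,-6.3,0],-1.4],[[-0.7,-8,0],-1.8],[[-0.8,-9.7,0],-2.2],[[-1,-11.4,0],-2.6],[[-1.1,-13,0],-3],[[-1.2,-14.6,0],-3.3],[[-1.3,-15.7,0],-3.4],[[-1.39,-16.26,0],-3.48]]'
python3 -m jog '[[[0,0,0],0],[[0,0,0],0],[[0,0,0],0],[[0,0,0],0]]'
python3 d.py 0.4765 0.110 0.0545 3.3
```

```text
clock: 21.3
ee_pos: [0.4757, 0.1131, 0.1668]
tcp_rot: [-180.0, 0.1, 3.5]
wrist_force: [0.2, -0.6, -2.4]
opening: 0.416
finger_force: 60.3
clock: 21.7
ee_pos: [0.4761, 0.1089, 0.1678]
tcp_rot: [180.0, 0.0, 3.2]
wrist_force: [0.1, -0.9, -2.2]
opening: 0.413
finger_force: 60.3
t 21.7 pos [0.4761 0.1089 0.1678] [180.    0.    3.2] units [ 0.02 -0.04  4.53] turn -0.02
```

Next I'll place the tin, then go to the silver mould at (0.4946, 0.3547).

```bash
python3 -m jog '[[[0,0,0.3],0],[[0,0,1],0],[[0,0,1.9],0],[[0,0,2.8],0],[[0,0,3.6],0],[[0,0,4.2],0],[[0,0,4.4],0],[[0,0,4.5],0],[[0,0,4.5],0],[[0,0,4.5],0]]'
python3 -m jog '[[[0,0,0],0],[[0,0,0],0],[[0,0,0],0],[[0,0,0],0],[[0,0,0],0]]' -0.5
python3 -m jog '[[[0,0,-0.3],0],[[0,0,-1],0],[[0,0,-1.9],0],[[0,0,-2.8],0],[[0,0,-3.6],0],[[0,0,-4.2],0],[[0,0,-4.3],0],[[0,0,-4.3],0]]'
python3 d.py 0.4946 0.3547 0.150 0
```

```text
clock: 22.7
ee_pos: [0.4766, 0.11, 0.0559]
tcp_rot: [-180.0, -0.1, 3.3]
wrist_force: [-0.5, 0.4, -1.6]
opening: 0.415
finger_force: 60.3
clock: 23.2
ee_pos: [0.4763, 0.11, 0.0554]
tcp_rot: [-180.0, -0.0, 3.3]
wrist_force: [-0.9, -0.1, -0.4]
opening: 0.753
finger_force: 0.0
clock: 24.0
ee_pos: [0.4763, 0.11, 0.1632]
tcp_rot: [-180.0, -0.0, 3.3]
wrist_force: [-0.2, -0.3, 0.3]
opening: 0.749
finger_force: 0.0
t 24.0 pos [0.4763 0.11   0.1632] [-180.    -0.     3.3] units [ 1.29 -9.73  0.53] turn 0.55
```

```bash
python3 -m jog '[[[0.1,-0.4,0],0.1],[[0.3,-1.6,0],0.2],[[0.5,-3.2,0.1],0.3],[[0.7,-4.8,0.3],0.4],[[0.9,-6.4,0.4],0.5],[[1.1,-8,0.5],0.55],[[1.2,-9.2,0.5],0.55],[[1.29,-9.73,0.5],0.55],[[1.29,-9.73,0.5],0.55],[[1.29,-9.73,0.5],0.55],[[1.29,-9.73,0.5],0.55]]' -1
python3 - <<'E'
from h import *
p=get_image("top");cv2.imwrite("pics/top2.png",p["image"])
w=get_image("wrist"); cv2.imwrite("pics/w3.png",w["image"])
for m in masks_of("blue_tin",p):
    X,u,v=pts(p,m["pixels"]); zt=np.percentile(X[:,2],90);T=X[abs(X[:,2]-zt)<.006]; print(m["score"],zt,T[:,:2].mean(0))
E
python3 d.py 0.4946 0.3547 0.041 0
```

```text
clock: 25.1
ee_pos: [0.4948, 0.3533, 0.1501]
tcp_rot: [180.0, 0.0, -0.1]
wrist_force: [-0.1, -1.0, -0.2]
opening: 1.001
finger_force: 0.0
0.93 0.07138597992454736 [0.47484699 0.11111235]
t 25.2 pos [0.4948 0.3537 0.1505] [ 1.8e+02 -0.0e+00 -1.0e-01] units [-0.01 -0.04  4.38] turn -0.02
```

View pics/w3.png

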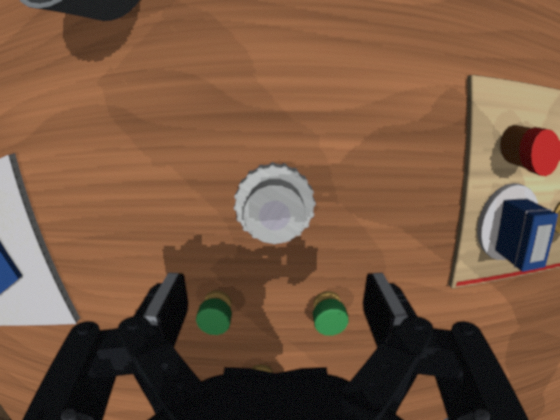

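The silver mould at (275,205) is centred between the fingers, and the tin stands on the white disc at (525,232). I'll grasp the mould now.

```bash
python3 -m jog '[[[0,0,0.5],0],[[0,-0.03,1.4],0],[[0,-0.03,2.3],0],[[0,-0.03,3.2],0],[[0,-0.03,3.9],0],[[0,-0.03,4.3],0],[[0,-0.03,4.43],0],[[0,-0.03,4.43],0],[[0,-0.03,4.43],0]]' -1
python3 -m jog '[[[0,0,0],0],[[0,0,0],0],[[0,0,0],0],[[0,0,0],0],[[0,0,0],0],[[0,0,0],0],[[0,0,0],0],[[0,0,0],0]]' 1 60
python3 -m jog '[[[0,0,-0.3],0],[[0,0,-1],0],[[0,0,-1.8],0],[[0,0,-2.7],0],[[0,0,-3.6],0],[[0,0,-4.5],0],[[0,0,-5.1],0],[[0,0,-5.4],0],[[0,0,-5.4],0]]'
python3 d.py 0.488 -0.090 0.175 3.3
```

```text
clock: 26.15
ee_pos: [0.4949, 0.3556, 0.0403]
tcp_rot: [-180.0, -0.0, -0.0]
wrist_force: [-0.6, 0.9, 0.5]
opening: 1.0
finger_force: 0.0
clock: 26.95
ee_pos: [0.4947, 0.3556, 0.0404]
tcp_rot: [-180.0, -0.0, -0.0]
wrist_force: [-2.4, -2.5, 11.4]
opening: 0.542
finger_force: 59.9
clock: 27.85
ee_pos: [0.4947, 0.3556, 0.1752]
tcp_rot: [-180.0, -0.0, -0.0]
wrist_force: [-0.3, 0.1, -2.2]
opening: 0.539
finger_force: 61.7
t 27.9 pos [0.4947 0.3556 0.1752] [-180.   -0.   -0.] units [-2.600e-01  1.782e+01  1.000e-02] turn -0.55
```

```bash
python3 -m jog '[[[0,0.4,0],0],[[0,1.4,0],0],[[-0.1,3,0],-0.1],[[-0.1,4.8,0],-0.2],[[-0.1,6.6,0],-0.3],[[-0.1,8.4,0],-0.3],[[-0.2,10.2,0],-0.4],[[-0.2,12,0],-0.5],[[-0.2,13.8,0],-0.55],[[-0.26,15.5,0],-0.55],[[-0.26,17,0],-0.55],[[-0.26,17.82,0],-0.55]]'
python3 -m jog '[[[0,0,0],0],[[0,0,0],0],[[0,0,0],0],[[0,0,0],0]]'
python3 d.py 0.488 -0.090 0.0615 3.3
```

```text
clock: 29.05
ee_pos: [0.4863, -0.0939, 0.1737]
tcp_rot: [180.0, 0.1, 3.1]
wrist_force: [0.5, 1.0, -1.3]
opening: 0.536
finger_force: 61.8
clock: 29.45
ee_pos: [0.4877, -0.0892, 0.1743]
tcp_rot: [-180.0, 0.0, 3.4]
wrist_force: [-0.1, -1.1, -2.7]
opening: 0.535
finger_force: 61.9
t 29.4 pos [ 0.4877 -0.0892  0.1743] [-180.     0.     3.4] units [0.01 0.03 4.51] turn 0.01
```

```bash
python3 -m jog '[[[0,0,0.3],0],[[0,0,1],0],[[0,0,1.9],0],[[0,0,2.8],0],[[0,0,3.6],0],[[0,0,4.2],0],[[0,0,4.4],0],[[0,0,4.48],0],[[0,0,4.5],0],[[0,0,4.5],0]]'
python3 -m jog '[[[0,0,0],0],[[0,0,0],0],[[0,0,0],0],[[0,0,0],0],[[0,0,0],0]]' -0.6
python3 -m jog '[[[0,0,-0.3],0],[[0,0,-1],0],[[0,0,-1.9],0],[[0,0,-2.8],0],[[0,0,-3.6],0],[[0,0,-4.2],0],[[0,0,-4.3],0],[[0,0,-4.3],0]]'
python3 d.py 0.386 0.301 0.160 0
```

```text
clock: 30.45
ee_pos: [0.4882, -0.0901, 0.0626]
tcp_rot: [180.0, -0.1, 3.3]
wrist_force: [0.8, -0.2, -1.6]
opening: 0.539
finger_force: 61.9
clock: 30.95
ee_pos: [0.4878, -0.0901, 0.0621]
tcp_rot: [180.0, -0.0, 3.3]
wrist_force: [-0.4, 0.7, -0.4]
opening: 0.798
finger_force: 0.0
clock: 31.75
ee_pos: [0.4879, -0.0901, 0.1699]
tcp_rot: [180.0, -0.1, 3.3]
wrist_force: [0.4, 0.1, -0.1]
opening: 0.8
finger_force: 0.0
t 31.8 pos [ 0.4879 -0.0901  0.1699] [ 1.8e+02 -1.0e-01  3.3e+00] units [ -3.18 -15.85   0.4 ] turn 0.55
```

```bash
python3 -m jog '[[[-0.1,-0.4,0],0.1],[[-0.3,-1.6,0],0.2],[[-0.6,-3.2,0],0.3],[[-1,-4.9,0],0.4],[[-1.3,-6.6,0],0.5],[[-1.7,-8.3,0.1],0.55],[[-2,-10,0.2],0.55],[[-2.3,-11.6,0.3],0.55],[[-2.7,-13.2,0.4],0.55],[[-3,-14.6,0.4],0.55],[[-3.1,-15.5,0.4],0.55],[[-3.18,-15.85,0.4],0.55]]' -1
python3 -m jog '[[[0,0,0],0],[[0,0,0],0],[[0,0,0],0]]'
python3 - <<'E'
from h import *
p=get_image("top");cv2.imwrite("pics/top3.png",p["image"])
w=get_image("wrist"); cv2.imwrite("pics/w4.png",w["image"])
for m in masks_of("silver_mould",p):
    X,u,v=pts(p,m["pixels"]); zt=np.percentile(X[:,2],90);T=X[abs(X[:,2]-zt)<.006]; print(m["score"],zt,T[:,:2].mean(0),cv2.minAreaRect(T[:,:2].astype(np.float32)))
E
python3 d.py 0.386 0.301 0.027 0
```

```text
clock: 32.95
ee_pos: [0.3841, 0.3034, 0.1587]
tcp_rot: [180.0, 0.1, 0.1]
wrist_force: [0.4, -0.9, 0.7]
opening: 0.996
finger_force: 0.0
clock: 33.25
ee_pos: [0.3861, 0.2997, 0.1595]
tcp_rot: [180.0, 0.0, -0.1]
wrist_force: [-0.5, -0.2, 0.4]
opening: 1.003
finger_force: 0.0
0.58 0.0627223274726 [ 0.48875639 -0.08802277] ((0.48889151215553284, -0.08781355619430542), (0.04734274372458458, 0.04516022279858589), 0.22804471850395203)
t 33.4 pos [0.3861 0.3002 0.1596] [ 1.8e+02 -0.0e+00 -1.0e-01] units [-0.01 -0.03  5.3 ] turn -0.02
```

View pics/w4.png

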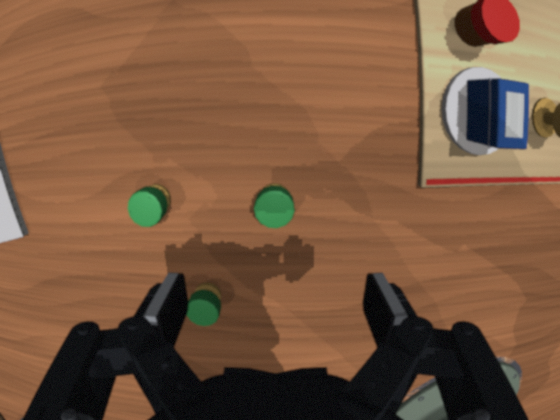

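The mould stands on the walnut disc, with its top measured at (0.4888, -0.088). The rightmost knob at (274,207) is centred between the fingers, and the other two are clear. I'll grasp it now.

```bash
python3 -m jog '[[[0,0,0.5],0],[[0,0,1.4],0],[[0,0,2.4],0],[[0,0,3.4],0],[[0,0,4.4],0],[[0,0,5],0],[[0,0,5.25],0],[[0,0,5.3],0],[[0,0,5.3],0],[[0,0,5.3],0]]' -1
python3 -m jog '[[[0,0,0],0],[[0,0,0],0],[[0,0,0],0],[[0,0,0],0],[[0,0,0],0],[[0,0,0],0],[[0,0,0],0],[[0,0,0],0]]' 1 40
python3 -m jog '[[[0,0,-0.3],0],[[0,0,-1],0],[[0,0,-1.9],0],[[0,0,-2.9],0],[[0,0,-3.9],0],[[0,0,-4.9],0],[[0,0,-5.7],0],[[0,0,-6],0],[[0,0,-6],0]]'
python3 d.py 0.488 -0.089 0.175 3.3
```

```text
clock: 34.4
ee_pos: [0.3862, 0.3012, 0.0277]
tcp_rot: [-180.0, -0.0, -0.0]
wrist_force: [1.2, -0.6, -0.5]
opening: 0.998
finger_force: 0.0
clock: 35.2
ee_pos: [0.3859, 0.3011, 0.0274]
tcp_rot: [-180.0, -0.0, -0.0]
wrist_force: [-0.9, -0.1, 7.7]
opening: 0.379
finger_force: 38.9
clock: 36.1
ee_pos: [0.3861, 0.3012, 0.1778]
tcp_rot: [-179.9, -0.1, -0.0]
wrist_force: [0.1, 0.8, -0.2]
opening: 0.384
finger_force: 39.8
t 36.1 pos [0.3861 0.3012 0.1778] [-1.799e+02 -1.000e-01 -0.000e+00] units [ 4.08 15.61  0.11] turn -0.55
```

```bash
python3 -m jog '[[[0.1,0.4,0],0],[[0.3,1.4,0],0],[[0.7,2.9,0],-0.1],[[1.1,4.5,0],-0.2],[[1.6,6.2,0],-0.3],[[2,7.9,0],-0.3],[[2.5,9.6,0],-0.4],[[2.9,11.2,0],-0.5],[[3.3,12.8,0],-0.55],[[3.7,14.3,0],-0.55],[[3.95,15.2,0],-0.55],[[4.08,15.61,0],-0.55]]'
python3 -m jog '[[[0,0,0],0],[[0,0,0],0],[[0,0,0],0],[[0,0,0],0]]'
python3 d.py 0.488 -0.089 0.0905 3.3
```

```text
clock: 37.3
ee_pos: [0.4869, -0.0923, 0.1759]
tcp_rot: [180.0, 0.1, 3.1]
wrist_force: [-0.6, -0.5, -0.8]
opening: 0.385
finger_force: 39.8
clock: 37.7
ee_pos: [0.4875, -0.0883, 0.177]
tcp_rot: [-180.0, 0.0, 3.4]
wrist_force: [0.3, 0.3, -0.6]
opening: 0.383
finger_force: 39.8
t 37.7 pos [ 0.4875 -0.0883  0.177 ] [-180.     0.     3.4] units [0.02 0.03 3.46] turn 0.01
```

```bash
python3 -m jog '[[[0,0,0.3],0],[[0,0,1],0],[[0,0,1.8],0],[[0,0,2.5],0],[[0,0,3],0],[[0,0,3.3],0],[[0,0,3.4],0],[[0,0,3.45],0],[[0,0,3.48],0],[[0,0,3.48],0]]'
python3 -m jog '[[[0,0,0],0],[[0,0,0],0],[[0,0,0],0],[[0,0,0],0],[[0,0,0],0]]' -0.3
python3 -m jog '[[[0,0,-0.2],0],[[0,0,-0.7],0],[[0,0,-1.4],0],[[0,0,-2.3],0],[[0,0,-3],0],[[0,0,-3.6],0],[[0,0,-4],0],[[0,0,-4],0]]'
python3 -m jog '[[[0,1,0],0],[[0,2.5,0],0],[[0,4,0],0],[[0,5.5,0],0],[[0,7,0],0],[[0,8,0],0],[[0,8,0],0],[[0,8,0],0],[[0,8,0],0],[[0,8,0],0]]'
python3 - <<'E'
from h import *
p=get_image("top")
cv2.imwrite("pics/top4.png",cv2.resize(p["image"][100:320,180:480],None,fx=2.6,fy=2.6))
for l in ["silver_mould","green_knob","tape_roll","copper_mould","bead_jar","brass_goblet","blue_tin","walnut_disc","marble_disc"]:
  for m in masks_of(l,p):
    X,u,v=pts(p,m["pixels"]); zt=np.percentile(X[:,2],90);T=X[abs(X[:,2]-zt)<.006]; print(l,round(m["score"],2),zt.round(3),T[:,:2].mean(0).round(4))
E
```

```text
clock: 38.7
ee_pos: [0.4879, -0.0893, 0.0904]
tcp_rot: [180.0, -0.0, 3.3]
wrist_force: [-0.9, 0.7, -1.1]
opening: 0.387
finger_force: 39.8
clock: 39.2
ee_pos: [0.4877, -0.0893, 0.0901]
tcp_rot: [-180.0, -0.0, 3.3]
wrist_force: [0.1, 0.7, -0.6]
opening: 0.646
finger_force: 0.0
clock: 40.0
ee_pos: [0.4882, -0.0894, 0.1916]
tcp_rot: [180.0, -0.1, 3.3]
wrist_force: [-0.6, 0.5, -0.0]
opening: 0.648
finger_force: 0.0
clock: 41.0
ee_pos: [0.4992, -0.2879, 0.19]
tcp_rot: [-180.0, 0.0, 3.4]
wrist_force: [-0.4, 1.2, 1.3]
opening: 0.65
finger_force: 0.0
silver_mould 0.98 0.062 [ 0.4854 -0.0852]
green_knob 0.66 0.099 [ 0.4878 -0.0873]
green_knob 0.52 0.037 [0.2811 0.3714]
green_knob 0.48 0.062 [ 0.4863 -0.0844]
green_knob 0.46 0.037 [0.3859 0.4128]
tape_roll 0.78 0.025 [ 0.7391 -0.0364]
copper_mould 0.79 0.042 [ 0.4909 -0.3646]
bead_jar 0.55 0.042 [ 0.4907 -0.3641]
bead_jar 0.52 0.061 [0.5565 0.1173]
brass_goblet 0.8 0.071 [0.4819 0.0114]
blue_tin 0.57 0.072 [0.4751 0.1111]
walnut_disc 0.89 0.022 [ 0.4789 -0.0894]
marble_disc 0.66 0.021 [0.4712 0.1039]
marble_disc 0.31 0.071 [0.4819 0.0116]
```

View pics/top4.png

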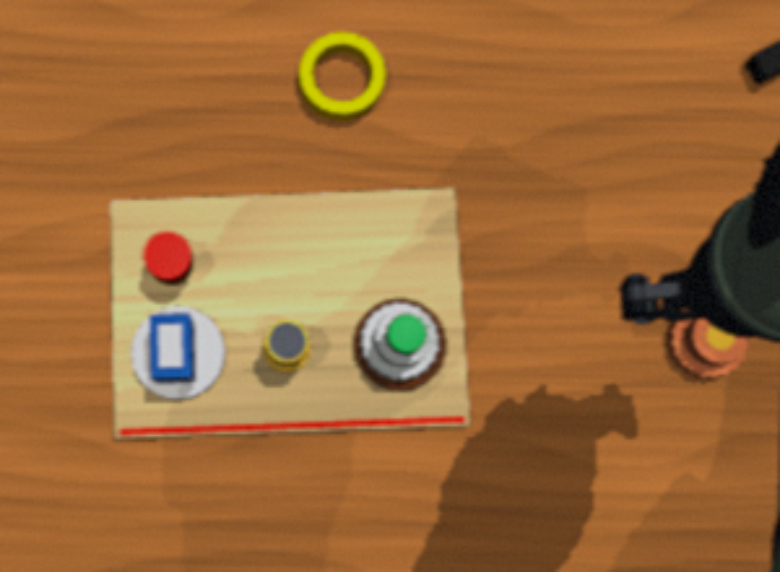

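The picture shows the whole arrangement upright: knob (406,333) on the mould on the walnut disc, goblet (287,343) midway, tin (172,348) on the white disc and jar (167,257) behind it. The copper mould looks shifted only because the arm partly hides it; the gripper never came near it. The tape is untouched.

```bash
python3 -c "from station import *;print(close_job())"
```

```text
the job is handed in; nothing more can be done
None
```

The sculpture is dry-fitted and handed in at about 41 s of the 112 s: in the last picture all five pieces stand upright and released within a few millimetres of their spots, and I touched neither the copper mould nor the tape roll; the hand-in returned no verdict.

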